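# Load a jar into the lid-inspection box through its sprung flap

## Robot

A 6-joint arm with a two-finger parallel gripper is mounted at the origin on a cart in front of the work surface, level with it; the furniture and walls round the work are solid. World frame = base frame: x ahead of the robot, y to its left, z up, the work surface at z = 0. Lengths are in m, angles in degrees, forces in N, time in s.
With the tool pointing down it reaches from about 0.275 to 0.825 m from the base axis. Payload 5.2 kg.
Tool frame: the origin (TCP) lies at the very end of the fingers, on their centre line; the grasp point (between the pads) lies 19 mm behind it; z points along the fingers, y is the direction in which the jaws open and shut (so a half turn about z gives the same grasp; the last joint's range is limited). The gripper opens to 93 mm and grips with 3 to 60 N. Pads are 15 mm wide; open, the fingers measure 128 mm over their backs; the gripper's body (75 mm by 188 mm) begins 65 mm behind the grasp point.
Start: joints at [-78.656, 14.817, 87.949, -0, 77.235, -11.62], TCP at [0.215, -0.506, 0.219] pointing down, gripper open.
Joint ranges: [-179.93, 179.93], [-52.35, 119.4], [10.71, 147.94], [-69.91, 249.91], [12.55, 155.21], [-178.61, 178.61]. Speed limits (degrees/s): [147.25, 147.25, 180, 180, 180, 180].

## Interface

Orientations are given as [roll, pitch, yaw] about the fixed x, y, z axes, in that order (R = Rz(yaw) Ry(pitch) Rx(roll)).
In Python, from bench import readout, vision, r gives the robot as it stands. The module is installed in compiled form; this text tells all that it offers.
- The arm moves only by the tool arm_command, never from a script. Its argument "plan" is one flat list of numbers, 6 for each row, row after row: the shift along the tool's x, y, z in mm, then the turn, a rotation vector about the tool's x, y, z in degrees. In form: [tx, ty, tz, rx, ry, rz, tx, ty, tz, rx, ry, rz, ...]. A call has exactly 8 rows; each row shifts and turns the commanded pose from where the row before left it, along the tool's axes as they then stand; what a row does not reach is not made up. A row lasts 1/12 s, in which the tool goes at most 41.7 mm and 7.16 degrees, less where a joint would pass 70% of its speed; a pose out of reach is approached as far as the arm can. A call with a gripper value outside its range is refused whole. "fingers" is the closure, from 0 (fully open) to 1 (shut), set as the call begins (left out, the last holds). The fingers move at their own pace and stop on an object; "grip_force" is the grip in N (left out, the last holds). Time passes only in rows, so rows that do not move let the fingers close, or fill a call up. It gives the time, the measured TCP pose, the force and the opening at its end, in the units of the state.
- readout.get_state(): the state, without advancing time (a new reading comes with each control period).
- vision.snapshot(name): name is "scene" or "side" or "wrist"; returns the picture (420x560x3 uint8, blue, green, red); there is no depth.
- vision.calibration(name): a dict with "vfov" (degrees; the focal length in pixels is half the picture's height over the tangent of half this angle, whatever the lens; pixels are square), "cx", "cy" (the principal point, pixels), "cam_to_world" (4x4, takes a point from camera to world coordinates). Camera axes: x right, y up, looking along -z (the intrinsics and any distortion apply to the point x, -y, -z); pixel columns grow to the right and rows downward; lengths in m; the calibration is good to about 2 mm. The wrist camera is an equidistant fisheye: a pixel r from the principal point sees the ray r / f radians off the axis. A picture is of the moment at which its call begins: read the wrist's pose just before it. calibration takes no time and is no camera call; for the wrist camera it gives the pose at the moment of the call.
- r.finish_job(): hands the job in, once; it reports no verdict.
The state is a dict: "time": time; "joint_positions": joint angles; "qd": joint speeds; "joint_torque": joint torques, N m; "tool_pos": TCP position; "tcp_rot": TCP orientation; "contact_force": force on the tool from outside, world axes, zero at the start; "moment": the same for the moment, N m; "gripper_width": finger opening in m.
Only numpy, scipy, OpenCV 4.12 (cv2) and the standard library are available. Lean on these libraries where they do the work, as an engineer would, in place of code of your own. Each camera call takes 0.05 s, during which the arm holds its last target.

## Task

Set the single lilac jar that stands on the right upright in the loading bay of the lid-inspection box, then use the red hand grip to push it with the ram through the sprung flap until you feel it come up against the sprung stop inside and seat firmly on it, without ramming it. Then draw the ram fully back out so that the flap shuts behind the jar and keeps the light out, let go, and leave the other things on the table where they are.

Things in the scene. Friction and masses are not known exactly. Their poses are not given: they have to be found in the camera images.
- jar_center (a point): Centre of the jar to be loaded: a lilac screw jar, 58 mm in diameter and 47 mm high, about 0.06 kg; it stands upright and alone on the table at the robot's right. The point lies on its axis, half-way up. Any grasp across its diameter will do. Further right stands a tall labeller: keep the arm clear of it.
- station: Lid-inspection box, fixed: a lane 104 mm wide, far end under a grey hood. Origin on the table, on the lane's centre line, below the closed flap; x = push direction (from the red grip through the flap into the hood), y left, z up; below, x is in this frame. Lane floor at z = 12 mm; two side guides 63 mm apart, 7 mm thick, tops at z = 22 mm.
- bay (a point): Middle of the loading bay, on the lane floor (x = -45 mm): the open lane between the ram's white plate and the flap. The jar belongs here, standing on the floor between the guides, its centre at x = -54 to -33 mm, clear of plate and flap.
- hood_roof (a point): Front edge of the hood's roof, above the flap, 96 mm above the table. The hood is 106 mm wide and covers x = 0 to 200 mm; a black camera stands on its roof at x = 91 to 147 mm, up to 134 mm above the table.
- inside (a point): Point in the hood, on the centre line at x = 99 mm, at the jar's half height. A rubber-faced sprung stop, unseen, position unknown, meets the jar when the jar's centre is somewhere from x = 99 to 135 mm. It yields: 3 N to begin, then 2.2 N per mm, solid after 5 mm. Pressed with over 4 N for a moment the jar is seated; over 15 N is ramming.
- ram_grip (a point): Centre of the ram's red grip, a block 24 x 24 mm, 36 mm high (85 to 121 mm above the table), sides along the station's x and y, on a post 14 mm square. 136 mm ahead of it is the face of the white plate (50 mm wide, 14 to 58 mm above the table) that pushes the jar, joined to it by a 12 mm rod 52 mm above the table.
- ram (a joint): Travel of the hand ram along the station's x, in m: 0 fully drawn back on its end stop, 0.220 fully in; starts at 0 to 0.015. It stays where it is left; moving it empty takes about 1.5 N. The plate's face is at x = -0.100 + travel. With the jar seated the grip still stands 15 mm or more in front of the hood.
- flap (a joint): Black flap with orange lower edge, 60 mm wide, 68 mm high, hung on a pin 84 mm above the table, in rad: 0 shut, growing as its lower edge swings inward (+x); it cannot swing outward. Springs shut it: the jar needs about 2 to 4 N to open it, besides the ram's friction. It rides on the jar and then on the ram's rod, so it shuts only once the ram is drawn out.
- nest: Bystander: cream-coloured jar nest block, 68 x 90 x 40 mm, loose, on the left. Origin at the centre of its underside.
- tally: Bystander: small round beige hand counter, 55 x 51 x 28 mm, loose, on the right. Origin at the centre of its underside.
- marker: Bystander: white marker pen with a black cap, lying, 16 x 136 x 17 mm, loose, at the front edge on the left. Origin at its middle, on the table.
Mind the look-alikes: they are no part of the job. Leave any orange or turquoise look-alike of the part that bears jar_center alone.

How it is judged:
By the outcome, as a careful person would: the job done as asked, in the order asked, and still so for the second after the job is handed in, with the robot touching nothing.
It also fails if it takes over 64 s, if anything falls off the work surface, if the arm or the gripper's body presses on something with over 40 N, if the wrist force passes 120 N, or if a joint passes its speed limit or range.

## Working session

There is one attempt and no reset: what is moved stays moved. The work goes in short steps, Python scripts to look and compute and a tool call to move; the robot and the scene stay as the last step left them, time stands still between calls to the robot, and variables do not carry over. Pictures are saved under pics/ and viewed, and the job is handed in when it is done.

Besides the shell and the picture viewer there is one more tool, called after "Emit:" as name(argument=value, ...) on one line, values as JSON. arm_command: Moves the arm, as the interface text tells. Its arguments: {"type":"object","properties":{"plan":{"type":"array","items":{"type":"number"}},"fingers":{"type":"number"},"grip_force":{"type":"number"}},"required":["plan"]}

```bash
mkdir -p pics; python3 - <<'E'
from bench import readout, vision, r
import cv2
print(readout.get_state())
for n in("scene","side","wrist"):
    c=vision.calibration(n); print(n,c)
    cv2.imwrite(f"pics/{n}0.png",vision.snapshot(n))
E
```

```text
{'time': 0.0, 'joint_positions': array([-7.86559123e+01,  1.48579359e+01,  8.80108069e+01, -2.65675648e-03,
        7.72355224e+01, -1.16192781e+01]), 'qd': array([ 0.05445027,  0.08765644,  0.00405994, -0.02588891, -0.00043388,
        0.03756014]), 'joint_torque': array([ 4.61788513e-04, -4.37307930e+01, -2.83998513e+01,  7.20566581e-02,
        4.11664147e-02, -1.32703453e-04]), 'tool_pos': array([ 0.21447551, -0.50585507,  0.21783205]), 'tcp_rot': array([-1.79897350e+02, -1.84628330e-02,  2.29639387e+01]), 'contact_force': array([-1.19082411,  0.20754471,  0.36457584]), 'moment': array([ 0.00847437, -0.034352  ,  0.03018694]), 'gripper_width': 0.09289829116782923}
scene {'vfov': 44.6052916149934, 'cx': 272.1910014954715, 'cy': 209.81122781764725, 'cam_to_world': array([[-0.43857763,  0.64509583, -0.62570044, -0.21047453],
       [-0.89862459, -0.32340358,  0.29645232,  0.37323672],
       [-0.01111361,  0.69228715,  0.72153655,  1.02899761],
       [ 0.        ,  0.        ,  0.        ,  1.        ]])}
side {'vfov': 45.01011599057542, 'cx': 275.74714728068307, 'cy': 212.80224499155094, 'cam_to_world': array([[-0.90001586,  0.28368705, -0.33089744,  0.18995917],
       [-0.43546338, -0.61752923,  0.65500327,  0.78641104],
       [-0.01852289,  0.73360705,  0.67932143,  0.89862912],
       [ 0.        ,  0.        ,  0.        ,  1.        ]])}
wrist {'vfov': 65.70646984690485, 'cx': 280.3608065065182, 'cy': 207.95303468351764, 'cam_to_world': array([[ 0.38963808,  0.89349258,  0.22327825,  0.2757145 ],
       [-0.92096455,  0.37868186,  0.09178427, -0.47987323],
       [-0.00254286, -0.241394  ,  0.97042386,  0.38327934],
       [ 0.        ,  0.        ,  0.        ,  1.        ]])}
```

View pics/scene0.png

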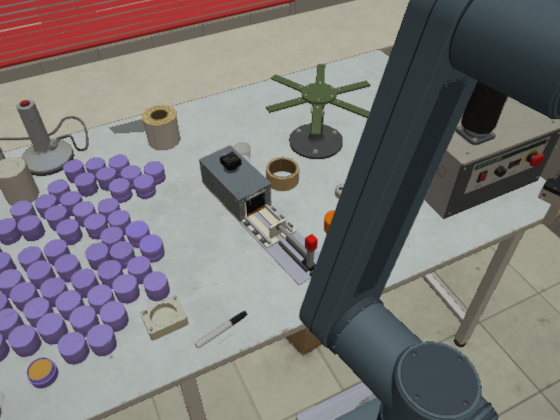

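View pics/side0.png

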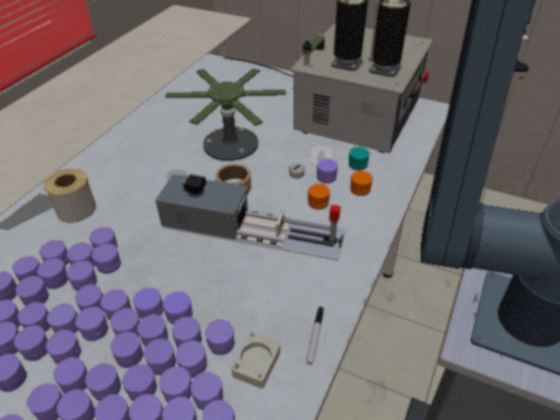

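View pics/wrist0.png

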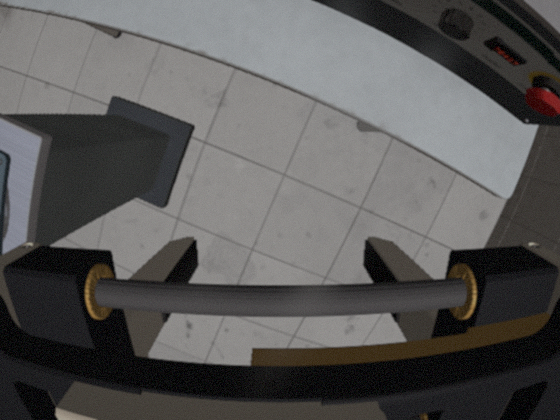

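The side view shows the lone lilac jar at about (327,170), with orange jars at (319,195) and (361,182), a turquoise one at (358,157), the red grip at (335,213) and the hood around (205,205). The scene view is partly hidden by the arm. Next I'll zoom in and measure.

```bash
cat > h.py <<'E'
import numpy as np, cv2
from bench import readout, vision, r
def ray(n,uv,c=None):
    c=c or vision.calibration(n); f=210/np.tan(np.radians(c['vfov']/2))
    M=c['cam_to_world']; x=uv[0]-c['cx']; y=uv[1]-c['cy']
    if n=='wrist':
        rr=np.hypot(x,y); t=rr/f; d=np.array([np.sin(t)*x/max(rr,1e-9),-np.sin(t)*y/max(rr,1e-9),-np.cos(t)])
    else: d=np.array([x/f,-y/f,-1.])
    d=M[:3,:3]@d; return M[:3,3],d/np.linalg.norm(d)
def onz(n,uv,z,c=None):
    o,d=ray(n,uv,c); return o+d*(z-o[2])/d[2]
def proj(n,P,c=None):
    c=c or vision.calibration(n); f=210/np.tan(np.radians(c['vfov']/2))
    M=c['cam_to_world']; q=M[:3,:3].T@(np.asarray(P)-M[:3,3]); x,y,z=q[0],-q[1],-q[2]
    if n=='wrist':
        rr=np.hypot(x,y); t=np.arctan2(rr,z); return np.array([c['cx']+f*t*x/rr,c['cy']+f*t*y/rr])
    return np.array([c['cx']+f*x/z,c['cy']+f*y/z])
def tri(a,b):
    (o1,d1),(o2,d2)=a,b
    A=np.stack([d1,-d2],1); s=np.linalg.lstsq(A,o2-o1,rcond=None)[0]
    p,q=o1+s[0]*d1,o2+s[1]*d2; return (p+q)/2,np.linalg.norm(p-q)
def blobs(im,lo,hi,mn=20):
    hsv=cv2.cvtColor(im,cv2.COLOR_BGR2HSV); m=cv2.inRange(hsv,lo,hi)
    n,l,s,c=cv2.connectedComponentsWithStats(m); return [(s[i],c[i]) for i in range(1,n) if s[i][4]>=mn],m
E
python3 - <<'E'
from h import *
s=cv2.imread('pics/side0.png'); a=cv2.imread('pics/scene0.png')
cv2.imwrite('pics/sidez.png',cv2.resize(s[130:270,150:380],(0,0),fx=3.4,fy=3.4,interpolation=cv2.INTER_CUBIC))
cv2.imwrite('pics/scenez.png',cv2.resize(a[130:300,180:360],(0,0),fx=3.5,fy=3.5,interpolation=cv2.INTER_CUBIC))
for b,c in blobs(s,(120,60,60),(150,255,255))[0]:
    if c[0]>250: print('lilac',b,c,onz('side',c,.0235))
for n,im in(('side',s),('scene',a)):
    for lo,hi in(((0,170,80),(4,255,255)),((173,170,80),(180,255,255))):
        for b,c in blobs(im,lo,hi)[0]:
            if 150<c[1]<300 and c[0]<420: print(n,'red',b,c,onz(n,c,.103))
E
```

```text
lilac [317 159  21  24 404] [326.72772277 170.03960396] [ 0.56345437 -0.27469946  0.0235    ]
side red [331 206   8  15 102] [334.26470588 212.56862745] [ 0.45526162 -0.03776802  0.103     ]
scene red [305 235  12  16 143] [310.68531469 242.52447552] [ 0.45569631 -0.04150686  0.103     ]
```

View pics/sidez.png

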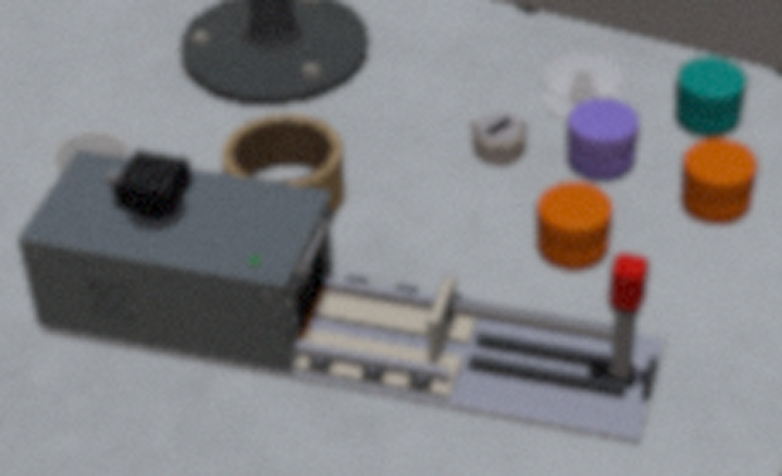

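View pics/scenez.png

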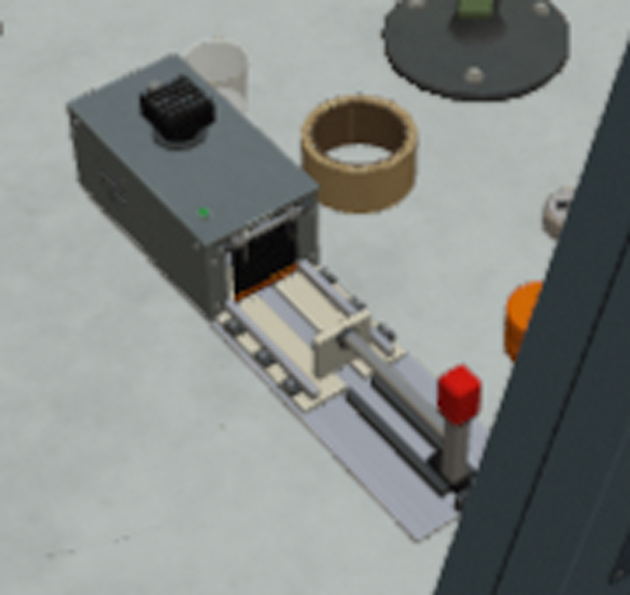

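```bash
python3 - <<'E'
from h import *
S={'FR':(330,190),'FL':(300,283),'BL':(25,240),'BR':(80,152)}
A={'FR':(318,188),'FL':(208,244),'BL':(69,107),'BR':(180,54)}
P={}
for k in S:
    u=(S[k][0]/3.4+150,S[k][1]/3.4+130); v=(A[k][0]/3.5+180,A[k][1]/3.5+130)
    p1,p2=onz('side',u,.096),onz('scene',v,.096); t=tri(ray('side',u),ray('scene',v))
    P[k]=(p1,p2); print(k,p1[:2],p2[:2],t)
for i in(0,1):
    q={k:P[k][i][:2] for k in P}
    x=((q['BR']-q['FR'])+(q['BL']-q['FL'])); print('yaw',np.degrees(np.arctan2(x[1],x[0])),'len',np.linalg.norm(x)/2,
     'w',np.linalg.norm(q['FL']-q['FR']),np.linalg.norm(q['BL']-q['BR']),'front mid',(q['FL']+q['FR'])/2)
E
```

```text
FR [ 0.68825868 -0.04615264] [ 0.68650303 -0.04905643] (array([ 0.69135806, -0.05134343,  0.09097563]), np.float64(3.81387408757023e-05))
FL [0.65984754 0.05040934] [0.66884843 0.04957143] (array([0.658772  , 0.05372969, 0.10282731]), np.float64(0.005757580779831136))
BL [0.85906022 0.0926402 ] [0.86025137 0.08715706] (array([0.86593239, 0.08584594, 0.08951778]), np.float64(0.0024455214167795154))
BR [ 0.88040288 -0.00735872] [ 0.88178214 -0.01783493] (array([ 0.893588  , -0.02185846,  0.08346187]), np.float64(0.003928780639753954))
yaw 11.697005446277156 len 0.1998281848778282 w 0.10065489586020904 0.10225112836264691 front mid [0.67405311 0.00212835]
yaw 10.089741644548269 len 0.19637809565447822 w 0.1001955087224789 0.10717692010904475 front mid [6.77675730e-01 2.57500557e-04]
```

```bash
python3 - <<'E'
from h import *
s=cv2.imread('pics/side0.png')
for nm,lo,hi in(('or',(5,180,80),(18,255,255)),('teal',(80,100,40),(95,255,255)),('lil',(120,60,60),(150,255,255))):
    for b,c in blobs(s,lo,hi,60)[0]:
        if c[0]>250: print(nm,b[:5],c,onz('side',c,.026)[:2])
print('tally',onz('side',(498/3.4+150,137/3.4+130),.014)[:2])
for p in((583,80),):print('glass',onz('side',(p[0]/3.4+150,p[1]/3.4+130),.02)[:2])
# lower & upper mid edges of jar for check
x=326.7
print(onz('side',(326.7,163.5),.047),onz('side',(326.7,181),.0))
E
```

```text
or [352 171  20  24 380] [360.76842105 182.55526316] [ 0.4589368  -0.25872134]
or [309 185  20  23 393] [318.4351145  195.70229008] [ 0.54195748 -0.16120174]
teal [350 147  19  22 359] [358.4178273  157.42339833] [ 0.50165426 -0.36344488]
lil [317 159  21  24 404] [326.72772277 170.03960396] [ 0.56238739 -0.27166817]
tally [ 0.644593   -0.24987639]
glass [ 0.60754532 -0.34508526]
[ 0.56424709 -0.27332781  0.047     ] [ 5.55296001e-01 -2.57054756e-01 -1.11022302e-16]
```

```bash
cat >> h.py <<'E'
from scipy.spatial.transform import Rotation as Ro
def togo(pos,yaw):
    s=readout.get_state(); R=Ro.from_euler('xyz',s['tcp_rot'],degrees=True)
    T=Ro.from_euler('xyz',[180,0,yaw],degrees=True)
    d=np.asarray(pos)-s['tool_pos']
    print('t',round(s['time'],2),'pos',s['tool_pos'].round(4),'rpy',s['tcp_rot'].round(2),'w',round(s['gripper_width'],4),'F',s['contact_force'].round(1))
    print('togo tool mm',(R.inv().apply(d)*1e3).round(1),'after turn',(T.inv().apply(d)*1e3).round(1),'turn',np.degrees((R.inv()*T).as_rotvec()).round(2))
E
python3 - <<'E'
from h import *
for p in((295,115),(380,145)):print(onz('side',p,0)[:2])
for p in((440,217),(415,165)):print('sc',onz('scene',p,0)[:2])
togo((.563,-.273,.2),11)
E
```

```text
[ 0.77647934 -0.53315629]
[ 0.47218688 -0.48423867]
sc [ 0.45165712 -0.44791284]
sc [ 0.65703041 -0.51843806]
t 0.15 pos [ 0.2145 -0.506   0.218 ] rpy [-1.7992e+02 -1.0000e-02  2.2970e+01] w 0.0931 F [-0.2  0.2 -0.1]
togo tool mm [411.8 -78.5  18.2] after turn [ 386.5 -162.2   18. ] turn [-8.000e-02 -1.000e-02  1.197e+01]
```

Emit:
arm_command(plan=[10, -26, 0, 0, 0, 4, 8, -28, 0, 0, 0, 4, 7, -29, 0, 0, 0, 4, 6, -30, 0, 0, 0, 0, 6, -30, 0, 0, 0, 0, 6, -30, 0, 0, 0, 0, 6, -30, 0, 0, 0, 0, 4, -20, 0, 0, 0, 0], fingers=0, grip_force=20)

```text
time: 0.82
tool_pos: [0.2119, -0.2739, 0.2182]
tcp_rot: [-179.9, -0.0, 11.0]
contact_force: [0.6, -0.3, -0.4]
gripper_width: 0.0929
```

```bash
python3 - <<'E'
from h import *
togo((.563,-.273,.2),11)
E
```

```text
t 0.82 pos [ 0.2119 -0.2739  0.2182] rpy [-179.91   -0.     10.98] w 0.0929 F [ 0.6 -0.3 -0.4]
togo tool mm [344.8  66.   18.1] after turn [344.8  66.1  18.2] turn [-0.09 -0.   -0.02]
```

Emit:
arm_command(plan=[38, 7, 2, 0, 0, 0, 38, 8, 2, 0, 0, 0, 38, 8, 2, 0, 0, 0, 38, 7, 2, 0, 0, 0, 38, 7, 2, 0, 0, 0, 38, 7, 2, 0, 0, 0, 36, 7, 3, 0, 0, 0, 30, 6, 3, 0, 0, 0])

```text
time: 1.48
tool_pos: [0.5142, -0.2763, 0.2]
tcp_rot: [-180.0, -0.0, 11.0]
contact_force: [-0.6, -0.1, 0.1]
gripper_width: 0.0928
```

```bash
python3 - <<'E'
from h import *
togo((.563,-.273,.2),11)
c=vision.calibration('wrist'); im=vision.snapshot('wrist'); cv2.imwrite('pics/w1.png',im)
np.save('w1.npy',c,allow_pickle=True)
for b,q in blobs(im,(120,60,60),(150,255,255),100)[0]: print(b,q,onz('wrist',q,.04,c))
E
```

```text
t 1.48 pos [ 0.5142 -0.2763  0.2   ] rpy [-1.7998e+02 -1.0000e-02  1.1020e+01] w 0.0928 F [-0.6 -0.1  0.1]
togo tool mm [48.5  6.1  0. ] after turn [48.5  6.1  0. ] turn [-0.02 -0.01  0.02]
[ 263  117   57   57 2518] [290.94797458 144.98133439] [ 0.56519828 -0.27631322  0.04      ]
```

View pics/w1.png

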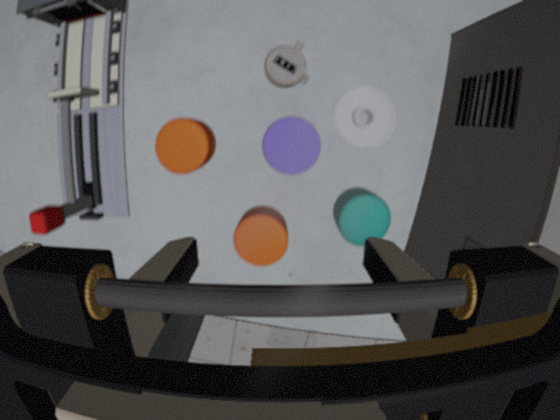

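The wrist view shows the jar at (291,145), a white disc at (365,117), teal at (365,217) and the tally at (285,65). I'll turn the jaws by about 22° so the right finger goes down between the disc and the teal jar.

```bash
python3 - <<'E'
from h import *
c=np.load('w1.npy',allow_pickle=True).item()
im=cv2.imread('pics/w1.png')
b,q=blobs(im,(120,60,60),(150,255,255),100)[0][0]
P=onz('wrist',q,.045,c); print(P)
e=[onz('wrist',p,.047,c)[:2] for p in((263,145),(320,145),(291,117),(291,174))]; print(np.linalg.norm(e[0]-e[1]),np.linalg.norm(e[2]-e[3]))
for nm,p,z in(('red',(45,219),.121),('tally',(285,66),.025),('disc',(365,117),.01)): print(nm,onz('wrist',p,z,c)[:2])
togo((P[0],P[1],.08),-11)
E
```

```text
[ 0.56541686 -0.27611295  0.045     ]
0.0557210078338094 0.056114348577753104
red [ 0.46586227 -0.05549468]
tally [ 0.64530322 -0.25487724]
disc [ 0.61172502 -0.35160048]
t 1.53 pos [ 0.5183 -0.2763  0.1988] rpy [-179.98   -0.18   11.06] w 0.0927 F [ 3.7 -1.4  0.8]
togo tool mm [ 45.9   8.9 118.9] after turn [ 46.2  -9.2 118.8] turn [-0.06 -0.17 22.06]
```

Emit:
arm_command(plan=[12, 0, 10, 0, 0, 5.5, 12, 0, 15, 0, 0, 5.5, 12, -1, 20, 0, 0, 5.5, 8, -2, 20, 0, 0, 5.5, 0, 0, 20, 0, 0, 0, 0, 0, 15, 0, 0, 0, 0, 0, 0, 0, 0, 0, 0, 0, 0, 0, 0, 0])

```text
time: 2.2
tool_pos: [0.5548, -0.2709, 0.0997]
tcp_rot: [-179.9, 0.1, -11.0]
contact_force: [1.2, 0.1, 0.8]
gripper_width: 0.0929
```

```bash
python3 - <<'E'
from h import *
togo((.5654,-.2758,.018),-11)
c=vision.calibration('wrist'); im=vision.snapshot('wrist'); cv2.imwrite('pics/w2.png',im)
for b,q in blobs(im,(120,60,60),(150,255,255),100)[0]: print(b,q,onz('wrist',q,.04,c))
E
```

```text
t 2.2 pos [ 0.5548 -0.2709  0.0997] rpy [-1.7993e+02  1.4000e-01 -1.1040e+01] w 0.0929 F [1.2 0.1 0.8]
togo tool mm [11.5  2.9 81.7] after turn [11.3  2.8 81.7] turn [-0.07  0.14 -0.04]
[ 247  165   81   83 5104] [286.55799373 207.48471787] [ 0.56425453 -0.27663899  0.04      ]
```

View pics/w2.png

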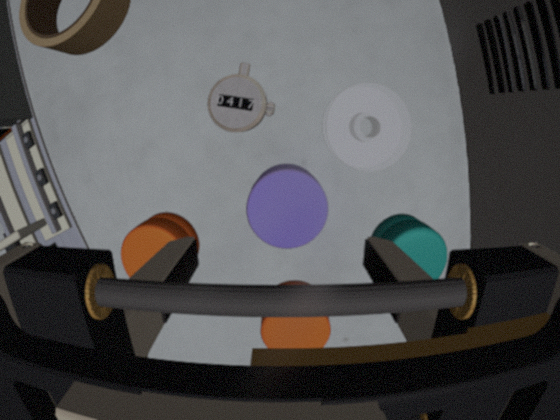

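The jar measures (0.5645, -0.2765), so both views agree. Moving down.

Emit:
arm_command(plan=[6, 2, 10, 0, 0, 0, 4, 1.5, 15, 0, 0, 0, 0, 0, 15, 0, 0, 0, 0, 0, 15, 0, 0, 0, 0, 0, 14, 0, 0, 0, 0, 0, 12, 0, 0, 0, 0, 0, 0, 0, 0, 0, 0, 0, 0, 0, 0, 0])

```text
time: 2.92
tool_pos: [0.5648, -0.2768, 0.0195]
tcp_rot: [-180.0, 0.0, -11.0]
contact_force: [-0.1, -0.9, 0.7]
gripper_width: 0.0929
```

```bash
python3 - <<'E'
from h import *
togo((.5645,-.2763,.018),-11)
E
```

```text
t 2.92 pos [ 0.5648 -0.2768  0.0195] rpy [-1.7999e+02  2.0000e-02 -1.1040e+01] w 0.0929 F [-0.1 -0.9  0.7]
togo tool mm [-0.4 -0.4  1.5] after turn [-0.4 -0.4  1.5] turn [-0.01  0.02 -0.04]
```

Emit:
arm_command(plan=[0, 0, 1, 0, 0, 0, 0, 0, 0, 0, 0, 0, 0, 0, 0, 0, 0, 0, 0, 0, 0, 0, 0, 0, 0, 0, 0, 0, 0, 0, 0, 0, 0, 0, 0, 0, 0, 0, 0, 0, 0, 0, 0, 0, 0, 0, 0, 0], fingers=1, grip_force=15)

```text
time: 3.58
tool_pos: [0.5649, -0.2768, 0.019]
tcp_rot: [180.0, -0.0, -11.0]
contact_force: [-0.2, 0.5, 2.0]
gripper_width: 0.0582
```

Emit:
arm_command(plan=[0, 0, 0, 0, 0, 0, 0, 0, -5, 0, 0, 0, 0, 0, -15, 0, 0, 0, 0, 0, -20, 0, 0, 0, 0, 0, -25, 0, 0, 0, 0, 0, -25, 0, 0, 0, 0, 0, -20, 0, 0, 0, 0, 0, -10, 0, 0, 0])

```text
time: 4.25
tool_pos: [0.5659, -0.2774, 0.1418]
tcp_rot: [179.9, -0.2, -11.0]
contact_force: [0.1, 0.5, -1.0]
gripper_width: 0.0583
```

```bash
python3 - <<'E'
from h import *
cv2.imwrite('pics/w3.png',vision.snapshot('wrist'))
togo((.5,-.15,.14),11)
E
```

```text
t 4.3 pos [ 0.5663 -0.2777  0.1428] rpy [179.86  -0.31 -11.03] w 0.0581 F [ 0.3 -0.1  0.2]
togo tool mm [ -89.6 -112.6    2. ] after turn [ -40.8 -138.     2.8] turn [  0.2   -0.28 -22.03]
```

View pics/w3.png

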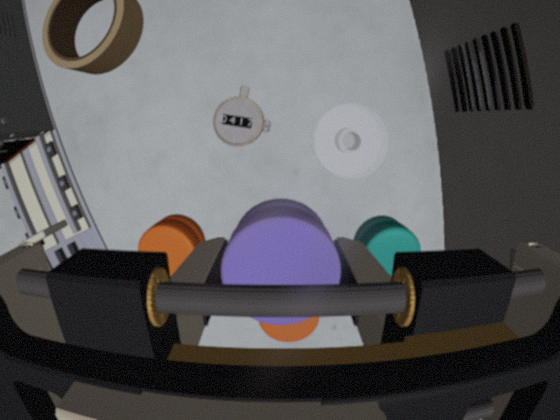

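Emit:
arm_command(plan=[0, -20, -10, 0, 0, -5.5, 5, -20, -12, 0, 0, -5.5, 10, -20, -12, 0, 0, -5.5, 12, -20, -10, 0, 0, -5.5, 12, -20, -6, 0, 0, 0, 12, -20, 0, 0, 0, 0, 5, -12, 0, 0, 0, 0, 0, 0, 0, 0, 0, 0])

```text
time: 4.97
tool_pos: [0.6139, -0.137, 0.1873]
tcp_rot: [-179.9, 0.1, 11.1]
contact_force: [-0.1, 1.2, -1.6]
gripper_width: 0.0581
```

```bash
python3 - <<'E'
from h import *
c=vision.calibration('wrist'); im=vision.snapshot('wrist'); cv2.imwrite('pics/w4.png',im); np.save('w4.npy',c,allow_pickle=True)
im=vision.snapshot('scene');cv2.imwrite('pics/s4.png',im[130:340,130:410].repeat(2,0).repeat(2,1))
togo((.632,-.008,.14),11)
E
```

```text
t 5.07 pos [ 0.6135 -0.14    0.1875] rpy [-1.7998e+02  1.1000e-01  1.1020e+01] w 0.0586 F [ 0.7 -0.4 -0.7]
togo tool mm [  43.5 -126.    47.5] after turn [  43.4 -126.    47.5] turn [-0.02  0.11  0.02]
```

View pics/w4.png

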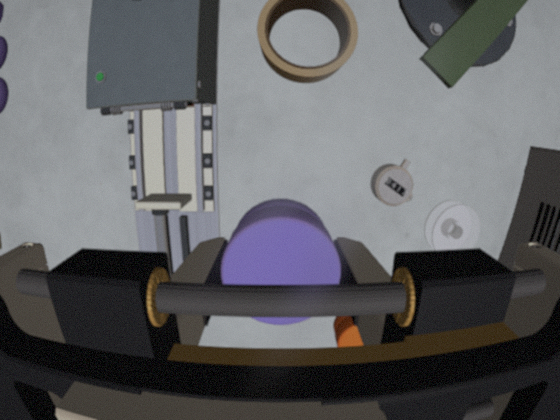

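View pics/s4.png

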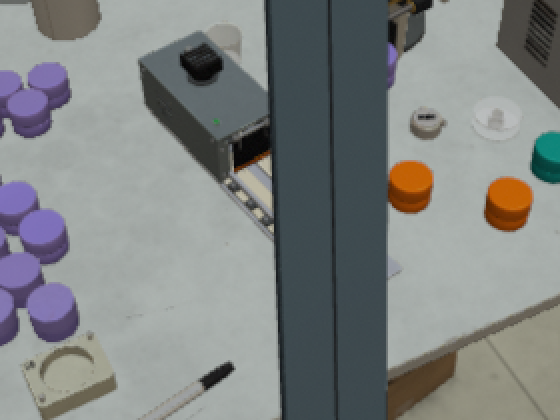

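```bash
python3 - <<'E'
import cv2
im=cv2.imread('pics/w4.png'); cv2.imwrite('pics/w4z.png',cv2.resize(im[70:260,70:240],(0,0),fx=3.15,fy=3.15,interpolation=cv2.INTER_CUBIC))
E
```

```text
(no output)
```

View pics/w4z.png

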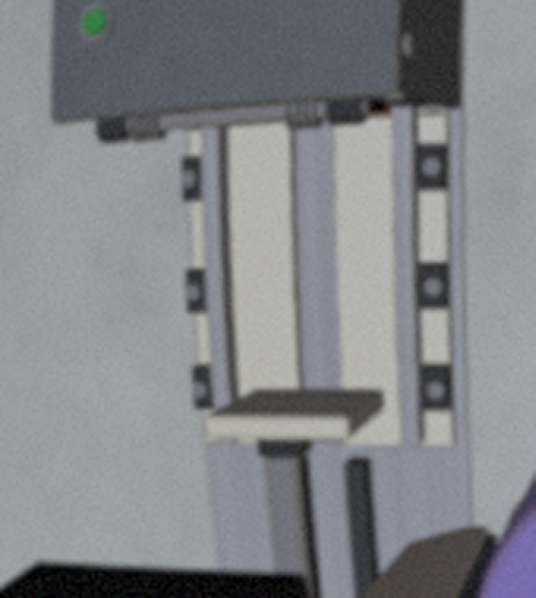

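```bash
python3 - <<'E'
from h import *
c=np.load('w4.npy',allow_pickle=True).item()
W=lambda p,z: onz('wrist',(p[0]/3.15+70,p[1]/3.15+70),z,c)[:2]
fl,fr=W((53,123),.096),W((400,98),.096); print('roof',fl,fr,np.linalg.norm(fl-fr),(fl+fr)/2)
d=fl-fr; print('yaw',np.degrees(np.arctan2(-d[0],d[1])))
L0,L1=W((219,130),.022),W((233,400),.022); R0,R1=W((393,112),.022),W((402,436),.022)
for n,a,b in(('Lin',L0,L1),('Rin',R0,R1),('Rout',W((414,112),.022),W((421,436),.022)),('Lout',W((204,132),.022),W((216,400),.022))):
    d=a-b; print(n,a,b,'yaw',np.degrees(np.arctan2(d[1],d[0])))
p1,p2=W((213,412),.058),W((350,418),.058); print('plate',p1,p2,np.linalg.norm(p1-p2))
for yaw in(10.5,11,11.5):
  y=np.radians(yaw); ex=np.array([np.cos(y),np.sin(y)]); ey=np.array([-ex[1],ex[0]])
  M=(fl+fr)/2
  f=lambda p:(((p-M)@ex)*1e3,((p-M)@ey)*1e3)
  print(yaw,'cl lat',[round(f(p)[1],1) for p in(L0,L1,R0,R1)],'plate',f((p1+p2)/2),'grip meas',f(np.array([.4555,-.0396])))
E
```

```text
roof [0.67138382 0.0493126 ] [ 0.68918203 -0.05385053] 0.10468718943711136 [ 0.68028293 -0.00226897]
yaw 9.788591258133833
Lin [0.6732955 0.0292884] [0.58087519 0.01134442] yaw 10.987633780385984
Rin [ 0.68709186 -0.03206367] [ 0.58012044 -0.05213076] yaw 10.624798563960924
Rout [ 0.68809646 -0.03912739] [ 0.58142408 -0.05873429] yaw 10.41499419427911
Lout [0.67197149 0.03497084] [0.57962622 0.01801575] yaw 10.403943319085574
plate [0.58641804 0.00324435] [ 0.59333699 -0.04288859] 0.046648902245367024
10.5 cl lat [np.float64(32.3), np.float64(31.5), np.float64(-30.5), np.float64(-30.8)] plate (np.float64(-92.09037532002178), np.float64(-0.7841476402618129)) grip meas (np.float64(-227.82195702476866), np.float64(4.2575134003601125))
11 cl lat [np.float64(32.3), np.float64(32.3), np.float64(-30.5), np.float64(-29.8)] plate (np.float64(-92.093711692929), np.float64(0.019512146966313128)) grip meas (np.float64(-227.7761289209076), np.float64(6.245447682581236))
11.5 cl lat [np.float64(32.3), np.float64(33.2), np.float64(-30.6), np.float64(-28.9)] plate (np.float64(-92.09003477313547), np.float64(0.823170448268906)) grip meas (np.float64(-227.7129547829581), np.float64(8.23290634978111))
```

```bash
python3 - <<'E'
from h import *
togo((.636,-.0097,.11),10.6)
E
```

```text
t 5.07 pos [ 0.6135 -0.14    0.1875] rpy [-1.7998e+02  1.1000e-01  1.1020e+01] w 0.0586 F [ 0.7 -0.4 -0.7]
togo tool mm [  47.2 -123.5   77.5] after turn [  46.1 -123.9   77.5] turn [-0.02  0.11  0.42]
```

Emit:
arm_command(plan=[5, -18, 5, 0, 0, 0.4, 7, -20, 10, 0, 0, 0, 8, -20, 12, 0, 0, 0, 8, -20, 12, 0, 0, 0, 8, -20, 12, 0, 0, 0, 6, -17, 12, 0, 0, 0, 4, -9, 10, 0, 0, 0, 0, 0, 4, 0, 0, 0])

```text
time: 5.73
tool_pos: [0.6355, -0.0089, 0.1094]
tcp_rot: [-179.9, 0.2, 10.6]
contact_force: [0.0, -0.7, -1.5]
gripper_width: 0.0581
```

Emit:
arm_command(plan=[0, 0, 0, 0, 0, 0, 0, 0, 0, 0, 0, 0, 0, 0, 0, 0, 0, 0, 0, 0, 0, 0, 0, 0, 0, 0, 0, 0, 0, 0, 0, 0, 0, 0, 0, 0, 0, 0, 0, 0, 0, 0, 0, 0, 0, 0, 0, 0])

```text
time: 6.4
tool_pos: [0.6366, -0.0098, 0.1119]
tcp_rot: [180.0, -0.0, 10.6]
contact_force: [0.2, 0.1, -0.7]
gripper_width: 0.0582
```

```bash
python3 - <<'E'
from h import *
c=vision.calibration('wrist'); im=vision.snapshot('wrist'); cv2.imwrite('pics/w5.png',im); np.save('w5.npy',c,allow_pickle=True)
im=vision.snapshot('side');cv2.imwrite('pics/d5.png',cv2.resize(im[120:270,140:390],(0,0),fx=3,fy=3,interpolation=cv2.INTER_CUBIC))
togo((.636,-.0097,.031),10.6)
E
```

```text
t 6.5 pos [ 0.6365 -0.0096  0.1117] rpy [180.    -0.    10.56] w 0.058 F [-0.1  0.5 -1.1]
togo tool mm [-0.5 -0.  80.7] after turn [-0.5 -0.  80.7] turn [ 0.   -0.   -0.04]
```

View pics/w5.png

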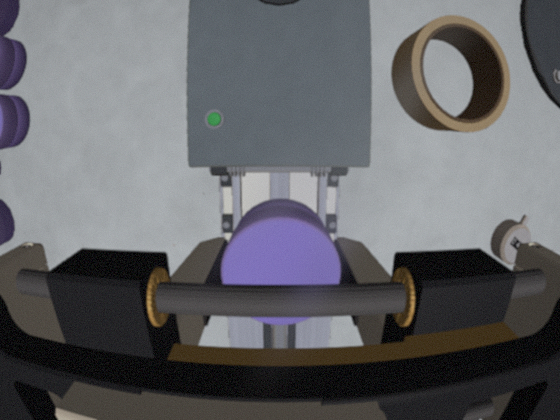

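View pics/d5.png

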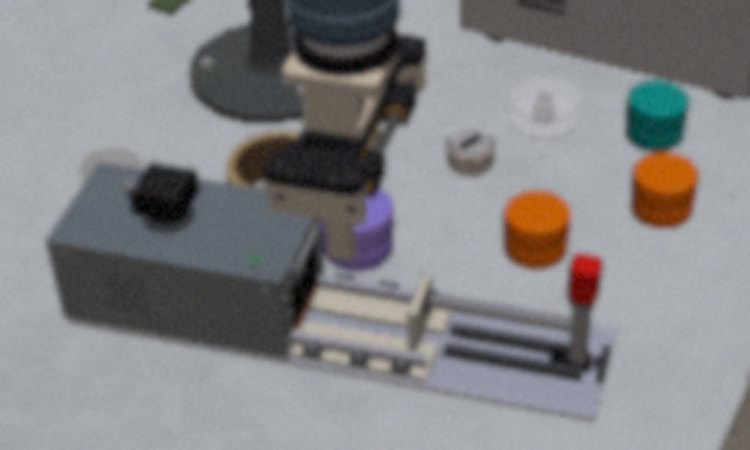

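Everything is symmetric: the hood front edge runs 189–370 at row 165, the lane sits at about 219–341, and the jar is centred at 281. A quick numeric check before lowering.

```bash
python3 - <<'E'
from h import *
c=np.load('w5.npy',allow_pickle=True).item()
a,b=onz('wrist',(189,165.5),.096,c)[:2],onz('wrist',(370,166),.096,c)[:2]
d=a-b; print(a,b,np.linalg.norm(d),'mid',(a+b)/2,'yaw',np.degrees(np.arctan2(-d[0],d[1])))
y=np.radians(10.6); ex=np.array([np.cos(y),np.sin(y)]); ey=np.array([-ex[1],ex[0]]); t=np.array([.6365,-.0097])-(a+b)/2
print('tcp in station',t@ex,t@ey)
im=cv2.imread('pics/w5.png'); cv2.imwrite('pics/w5z.png',cv2.resize(im[150:250,180:380],(0,0),fx=4,fy=4,interpolation=cv2.INTER_CUBIC))
E
```

```text
[0.67252517 0.05083267] [ 0.69120493 -0.0513622 ] 0.10388804111488167 mid [ 6.81865053e-01 -2.64763783e-04] yaw 10.358496218255507
tcp in station -0.04632653861273933 -0.0009292644431611434
```

View pics/w5z.png

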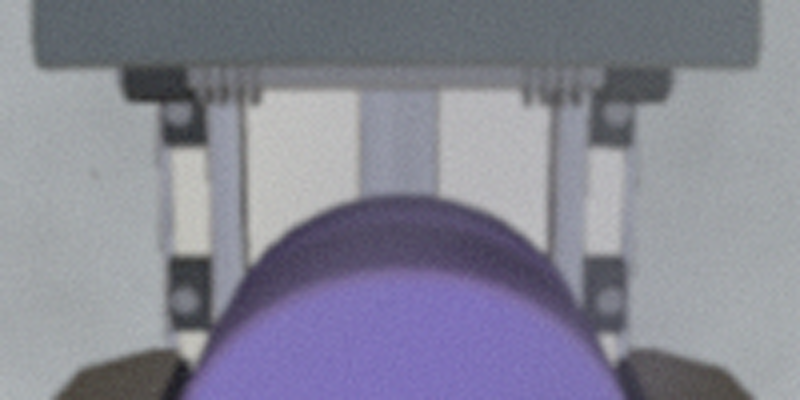

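Emit:
arm_command(plan=[0, -0.8, 8, 0, 0, 0, 0, 0, 14, 0, 0, 0, 0, 0, 14, 0, 0, 0, 0, 0, 10, 0, 0, 0, 0, 0, 8, 0, 0, 0, 0, 0, 8, 0, 0, 0, 0, 0, 6, 0, 0, 0, 0, 0, 4, 0, 0, 0])

```text
time: 7.17
tool_pos: [0.6362, -0.0088, 0.0388]
tcp_rot: [-180.0, 0.0, 10.6]
contact_force: [-0.3, 0.8, -1.7]
gripper_width: 0.0585
```

Emit:
arm_command(plan=[0, 0, 2, 0, 0, 0, 0, 0, 2, 0, 0, 0, 0, 0, 1, 0, 0, 0, 0, 0, 1, 0, 0, 0, 0, 0, 1, 0, 0, 0, 0, 0, 0, 0, 0, 0, 0, 0, 0, 0, 0, 0, 0, 0, 0, 0, 0, 0])

```text
time: 7.83
tool_pos: [0.6365, -0.0089, 0.0328]
tcp_rot: [180.0, -0.0, 10.6]
contact_force: [1.0, -1.4, 0.7]
gripper_width: 0.0578
```

```bash
python3 - <<'E'
from h import *
im=vision.snapshot('side');cv2.imwrite('pics/d6.png',cv2.resize(im[120:270,140:390],(0,0),fx=3,fy=3,interpolation=cv2.INTER_CUBIC))
cv2.imwrite('pics/w6.png',vision.snapshot('wrist'))
togo((.636,-.0097,.031),10.6)
E
```

```text
t 7.93 pos [ 0.6364 -0.0089  0.0328] rpy [ 1.7999e+02 -1.0000e-02  1.0560e+01] w 0.0581 F [-0.4 -0.2 -0.7]
togo tool mm [-0.6  0.7  1.8] after turn [-0.6  0.7  1.8] turn [ 0.01 -0.01 -0.04]
```

View pics/d6.png

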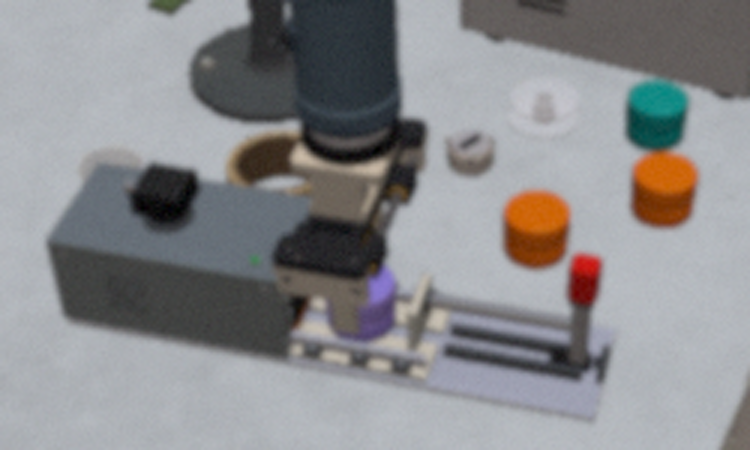

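View pics/w6.png

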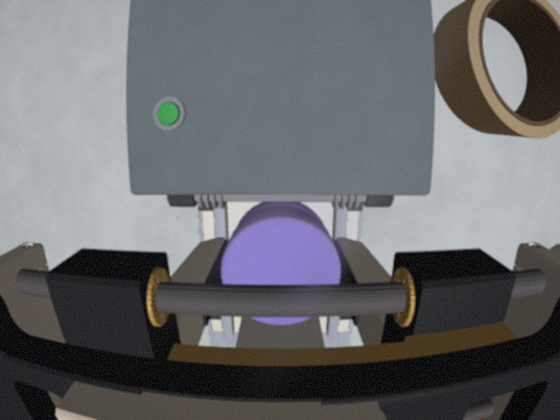

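The jar has gone below the guide tops with no contact force, so it is between the guides. I'll lower the last 2 mm and release.

Emit:
arm_command(plan=[0, 0, 1, 0, 0, 0, 0, 0, 1, 0, 0, 0, 0, 0, 0, 0, 0, 0, 0, 0, 0, 0, 0, 0, 0, 0, 0, 0, 0, 0, 0, 0, 0, 0, 0, 0, 0, 0, 0, 0, 0, 0, 0, 0, 0, 0, 0, 0])

```text
time: 8.6
tool_pos: [0.6365, -0.0089, 0.031]
tcp_rot: [180.0, -0.0, 10.6]
contact_force: [-1.7, 0.3, 5.0]
gripper_width: 0.0579
```

Emit:
arm_command(plan=[0, 0, 0, 0, 0, 0, 0, 0, 0, 0, 0, 0, 0, 0, 0, 0, 0, 0, 0, 0, 0, 0, 0, 0, 0, 0, 0, 0, 0, 0, 0, 0, 0, 0, 0, 0, 0, 0, 0, 0, 0, 0, 0, 0, 0, 0, 0, 0], fingers=0)

```text
time: 9.27
tool_pos: [0.6364, -0.0089, 0.0306]
tcp_rot: [-180.0, 0.0, 10.6]
contact_force: [0.0, -0.2, 0.7]
gripper_width: 0.0926
```

Emit:
arm_command(plan=[0, 0, -5, 0, 0, 0, 0, 0, -15, 0, 0, 0, 0, 0, -25, 0, 0, 0, 0, 0, -30, 0, 0, 0, 0, 0, -30, 0, 0, 0, 0, 0, -30, 0, 0, 0, 0, 0, -20, 0, 0, 0, 0, 0, -5, 0, 0, 0])

```text
time: 9.93
tool_pos: [0.6385, -0.0092, 0.1959]
tcp_rot: [179.8, -0.4, 10.6]
contact_force: [0.9, -0.4, 0.7]
gripper_width: 0.093
```

Emit:
arm_command(plan=[-10, 0, 0, 0, 0, 0, -20, 0, 0, 0, 0, 0, -25, 0, 0, 0, 0, 0, -25, 0, 0, 0, 0, 0, -25, 0, 0, 0, 0, 0, -15, 0, 0, 0, 0, 0, 0, 0, 0, 0, 0, 0, 0, 0, 0, 0, 0, 0])

```text
time: 10.6
tool_pos: [0.5179, -0.0309, 0.1903]
tcp_rot: [-180.0, 0.0, 10.5]
contact_force: [0.4, 0.1, -0.4]
gripper_width: 0.093
```

```bash
python3 - <<'E'
from h import *
togo((.455,-.04,.14),10.6)
c=vision.calibration('wrist'); im=vision.snapshot('wrist'); cv2.imwrite('pics/w7.png',im); np.save('w7.npy',c,allow_pickle=True)
for b,q in blobs(im,(120,60,60),(150,255,255),100)[0]: print(b,q,onz('wrist',q,.057,c))
for lo,hi in(((0,170,60),(4,255,255)),((173,170,60),(180,255,255))):
  for b,q in blobs(im,lo,hi)[0]: print('red',b,q,onz('wrist',q,.121,c))
E
```

```text
t 10.6 pos [ 0.5179 -0.0309  0.1903] rpy [-1.7998e+02  1.0000e-02  1.0520e+01] w 0.093 F [ 0.4  0.1 -0.4]
togo tool mm [-63.5  -2.5  50.3] after turn [-63.5  -2.6  50.3] turn [-0.02  0.01 -0.08]
[   0    0   73   50 2564] [35.56708268 23.19071763] [0.67347355 0.2842953  0.057     ]
[ 250   43   63   62 2993] [280.48646843  72.74273304] [ 0.63395399 -0.00874783  0.057     ]
[   0   45   44   96 2726] [16.01393984 96.05942773] [0.5860083 0.2964797 0.057    ]
red [272 265   7   9  21] [275.23809524 268.33333333] [ 0.476563  -0.0337535  0.121    ]
red [267 267  26  19 208] [278.75       278.79326923] [ 0.46794863 -0.03815069  0.121     ]
red [272 269  16  10  47] [278.55319149 274.31914894] [ 0.4718574  -0.03727536  0.121     ]
```

View pics/w7.png

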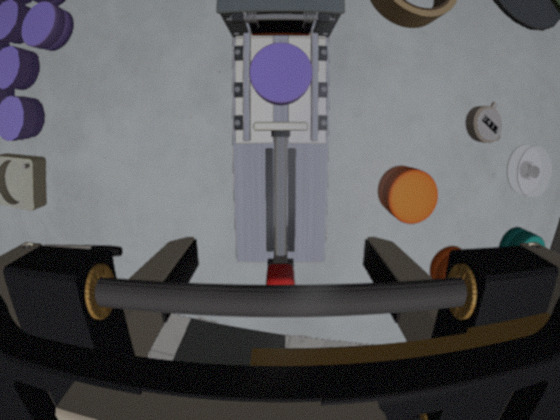

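The jar stands upright in the bay at (281,72), clear of the plate (row 127) and the flap. The rod lies on column 280, so the grip is in line with the tool. Now down to the grip.

Emit:
arm_command(plan=[-12, 0, 0, 0, 0, 0, -20, 0, 0, 0, 0, 0, -20, -0.4, 10, 0, 0, 0, -11, 0, 18, 0, 0, 0, 0, 0, 22, 0, 0, 0, 0, 0, 15, 0, 0, 0, 0, 0, 0, 0, 0, 0, 0, 0, 0, 0, 0, 0])

```text
time: 11.32
tool_pos: [0.4567, -0.0419, 0.1251]
tcp_rot: [-179.9, 0.1, 10.6]
contact_force: [-0.4, -0.4, 0.3]
gripper_width: 0.0929
```

```bash
python3 - <<'E'
from h import *
togo((.456,-.042,.084),10.6)
for n in('side','scene'):
  im=vision.snapshot(n); cv2.imwrite(f'pics/{n}8.png',cv2.resize(im[150:300,220:420],(0,0),fx=3,fy=3,interpolation=cv2.INTER_CUBIC))
im=vision.snapshot('wrist');cv2.imwrite('pics/w8.png',im)
E
```

```text
t 11.32 pos [ 0.4567 -0.0419  0.1251] rpy [-1.7994e+02  9.0000e-02  1.0580e+01] w 0.0929 F [-0.4 -0.4  0.3]
togo tool mm [-0.7  0.  41.1] after turn [-0.7  0.  41.1] turn [-0.06  0.09 -0.02]
```

View pics/side8.png

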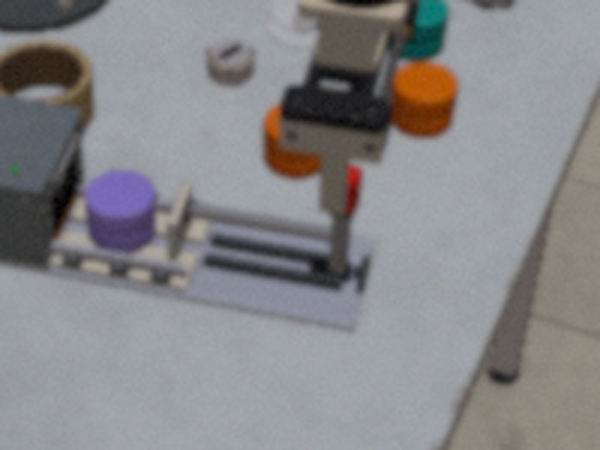

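View pics/w8.png

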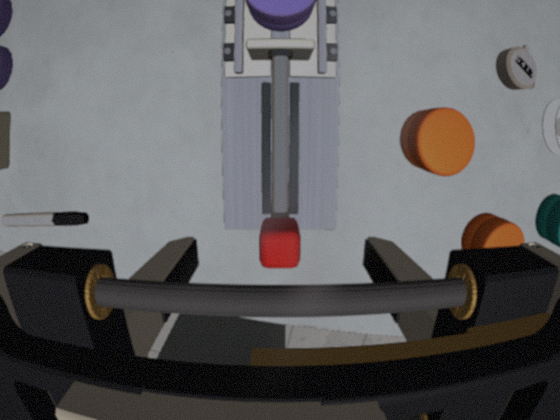

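```bash
python3 - <<'E'
from h import *
im=cv2.imread('pics/w8.png'); c=vision.calibration('wrist')
for p in((260,222),(299,222),(260,266),(299,266),(279.5,244)): print(p,onz('wrist',p,.121,c)[:2])
cv2.imwrite('pics/w8z.png',cv2.resize(im[200:290,230:330],(0,0),fx=6,fy=6,interpolation=cv2.INTER_CUBIC))
E
```

```text
(260, 222) [ 0.47123696 -0.02782897]
(299, 222) [ 0.47515826 -0.04886607]
(260, 266) [ 0.4452008  -0.03215395]
(299, 266) [ 0.44930956 -0.05415975]
(279.5, 244) [ 0.46057703 -0.04068991]
```

View pics/w8z.png

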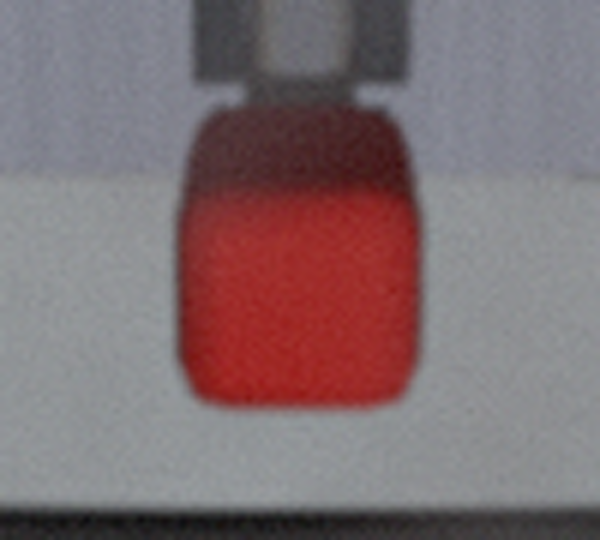

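The top of the grip is centred at about (280,249.6), which gives (0.457, -0.0415) under the TCP. Lowering and closing.

Emit:
arm_command(plan=[0, 0, 8, 0, 0, 0, 0, 0, 12, 0, 0, 0, 0, 0, 12, 0, 0, 0, 0, 0, 8, 0, 0, 0, 0, 0, 0, 0, 0, 0, 0, 0, 0, 0, 0, 0, 0, 0, 0, 0, 0, 0, 0, 0, 0, 0, 0, 0])

```text
time: 12.13
tool_pos: [0.457, -0.0422, 0.0863]
tcp_rot: [180.0, -0.1, 10.6]
contact_force: [0.1, 0.2, 0.9]
gripper_width: 0.0934
```

Emit:
arm_command(plan=[0, 0, 0, 0, 0, 0, 0, 0, 0, 0, 0, 0, 0, 0, 0, 0, 0, 0, 0, 0, 0, 0, 0, 0, 0, 0, 0, 0, 0, 0, 0, 0, 0, 0, 0, 0, 0, 0, 0, 0, 0, 0, 0, 0, 0, 0, 0, 0], fingers=1, grip_force=35)

```text
time: 12.8
tool_pos: [0.4564, -0.042, 0.0856]
tcp_rot: [-180.0, 0.0, 10.6]
contact_force: [-0.1, 0.1, -0.5]
gripper_width: 0.0441
```

```bash
python3 - <<'E'
from h import *
togo((.456,-.042,.084),10.6)
E
```

```text
t 12.8 pos [ 0.4564 -0.042   0.0856] rpy [-180.      0.     10.56] w 0.0441 F [-0.1  0.1 -0.5]
togo tool mm [-0.4 -0.1  1.6] after turn [-0.4 -0.1  1.6] turn [-0.    0.   -0.04]
```

Emit:
arm_command(plan=[0, 0, 0, 0, 0, 0, 0, 0, 0, 0, 0, 0, 0, 0, 0, 0, 0, 0, 0, 0, 0, 0, 0, 0, 0, 0, 0, 0, 0, 0, 0, 0, 0, 0, 0, 0, 0, 0, 0, 0, 0, 0, 0, 0, 0, 0, 0, 0])

```text
time: 13.47
tool_pos: [0.4564, -0.0419, 0.0856]
tcp_rot: [-180.0, 0.0, 10.6]
contact_force: [-1.1, 2.0, 0.9]
gripper_width: 0.0238
```

Emit:
arm_command(plan=[2, 0, 0, 0, 0, 0, 4, 0, 0, 0, 0, 0, 5, 0, 0, 0, 0, 0, 5, 0, 0, 0, 0, 0, 5, 0, 0, 0, 0, 0, 5, 0, 0, 0, 0, 0, 5, 0, 0, 0, 0, 0, 5, 0, 0, 0, 0, 0])

```text
time: 14.13
tool_pos: [0.4922, -0.0352, 0.0856]
tcp_rot: [-180.0, 0.0, 10.6]
contact_force: [-4.1, 0.4, 4.3]
gripper_width: 0.0238
```

```bash
cat > st.py <<'E'
from h import *
s=readout.get_state(); y=np.radians(10.6); ex=np.array([np.cos(y),np.sin(y)]); ey=np.array([-ex[1],ex[0]])
d=(s['tool_pos'][:2]-[.4564,-.0419])*1e3; F=s['contact_force']
print('t',round(s['time'],2),'push mm',round(d@ex,2),'lat',round(d@ey,2),'z',round(s['tool_pos'][2]*1e3,1),'Fx',round(F[:2]@ex,2),'Fy',round(F[:2]@ey,2),'Fz',round(F[2],2),'w',round(s['gripper_width'],4),'rpy',s['tcp_rot'].round(2))
E
python3 st.py; python3 - <<'E'
from h import *
im=vision.snapshot('side');cv2.imwrite('pics/d9.png',cv2.resize(im[150:270,150:370],(0,0),fx=3,fy=3,interpolation=cv2.INTER_CUBIC))
E
```

```text
t 14.13 push mm 36.41 lat -0.03 z 85.6 Fx -3.97 Fy 1.15 Fz 4.27 w 0.0238 rpy [-1.7999e+02  2.0000e-02  1.0580e+01]
```

View pics/d9.png

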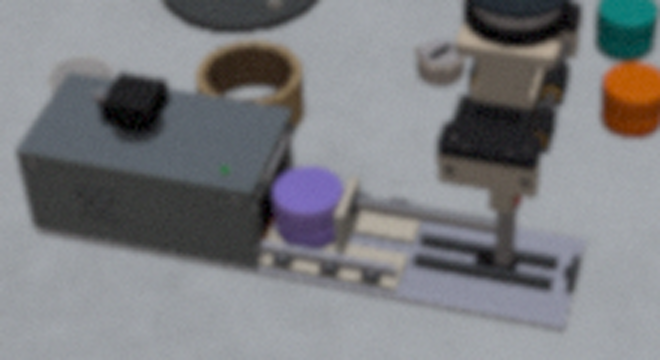

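The jar is upright against the plate and has reached the flap. Carrying on.

Emit:
arm_command(plan=[5, 0, 0, 0, 0, 0, 5, 0, 0, 0, 0, 0, 5, 0, 0, 0, 0, 0, 5, 0, 0, 0, 0, 0, 5, 0, 0, 0, 0, 0, 5, 0, 0, 0, 0, 0, 5, 0, 0, 0, 0, 0, 5, 0, 0, 0, 0, 0])

```text
time: 14.85
tool_pos: [0.5311, -0.0281, 0.0856]
tcp_rot: [-180.0, 0.0, 10.6]
contact_force: [-5.1, -0.1, 3.5]
gripper_width: 0.0238
```

```bash
python3 st.py; python3 - <<'E'
from h import *
im=vision.snapshot('side');cv2.imwrite('pics/d10.png',cv2.resize(im[150:270,150:370],(0,0),fx=3,fy=3,interpolation=cv2.INTER_CUBIC))
E
```

```text
t 14.85 push mm 76.0 lat -0.17 z 85.6 Fx -5.07 Fy 0.8 Fz 3.5 w 0.0238 rpy [-1.800e+02  4.000e-02  1.057e+01]
```

View pics/d10.png

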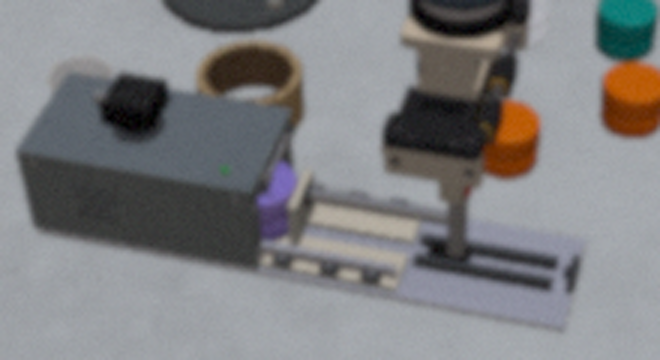

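Emit:
arm_command(plan=[5, 0, 0, 0, 0, 0, 5, 0, 0, 0, 0, 0, 5, 0, 0, 0, 0, 0, 5, 0, 0, 0, 0, 0, 5, 0, 0, 0, 0, 0, 5, 0, 0, 0, 0, 0, 5, 0, 0, 0, 0, 0, 5, 0, 0, 0, 0, 0])

```text
time: 15.57
tool_pos: [0.5711, -0.0207, 0.0856]
tcp_rot: [180.0, -0.0, 10.6]
contact_force: [-3.2, -1.2, 2.9]
gripper_width: 0.0238
```

```bash
python3 st.py
```

```text
t 15.57 push mm 116.61 lat -0.24 z 85.6 Fx -3.33 Fy -0.58 Fz 2.95 w 0.0238 rpy [ 1.800e+02 -1.000e-02  1.056e+01]
```

Emit:
arm_command(plan=[5, 0, 0, 0, 0, 0, 5, 0, 0, 0, 0, 0, 5, 0, 0, 0, 0, 0, 5, 0, 0, 0, 0, 0, 5, 0, 0, 0, 0, 0, 5, 0, 0, 0, 0, 0, 3, 0, 0, 0, 0, 0, 1, 0, 0, 0, 0, 0])

```text
time: 16.23
tool_pos: [0.6045, -0.0145, 0.0857]
tcp_rot: [180.0, -0.0, 10.6]
contact_force: [-3.3, -1.5, 2.1]
gripper_width: 0.0242
```

```bash
python3 st.py; python3 st.py
```

```text
t 16.23 push mm 150.58 lat -0.34 z 85.7 Fx -3.5 Fy -0.88 Fz 2.07 w 0.0242 rpy [ 1.7999e+02 -2.0000e-02  1.0570e+01]
t 16.23 push mm 150.58 lat -0.34 z 85.7 Fx -3.5 Fy -0.88 Fz 2.07 w 0.0242 rpy [ 1.7999e+02 -2.0000e-02  1.0570e+01]
```

Emit:
arm_command(plan=[0.6, 0, 0, 0, 0, 0, 0.6, 0, 0, 0, 0, 0, 0.6, 0, 0, 0, 0, 0, 0.6, 0, 0, 0, 0, 0, 0.6, 0, 0, 0, 0, 0, 0.6, 0, 0, 0, 0, 0, 0.6, 0, 0, 0, 0, 0, 0.6, 0, 0, 0, 0, 0])

```text
time: 16.9
tool_pos: [0.6086, -0.0137, 0.0857]
tcp_rot: [180.0, -0.0, 10.6]
contact_force: [-2.9, -2.0, 0.8]
gripper_width: 0.0239
```

```bash
python3 st.py
```

```text
t 16.9 push mm 154.82 lat -0.31 z 85.7 Fx -3.26 Fy -1.46 Fz 0.8 w 0.0239 rpy [179.99  -0.    10.56]
```

Emit:
arm_command(plan=[0.6, 0, 0, 0, 0, 0, 0.6, 0, 0, 0, 0, 0, 0.6, 0, 0, 0, 0, 0, 0.6, 0, 0, 0, 0, 0, 0.6, 0, 0, 0, 0, 0, 0.6, 0, 0, 0, 0, 0, 0.6, 0, 0, 0, 0, 0, 0, 0, 0, 0, 0, 0])

```text
time: 17.57
tool_pos: [0.6129, -0.0129, 0.0857]
tcp_rot: [180.0, -0.0, 10.6]
contact_force: [-1.3, -2.7, 0.2]
gripper_width: 0.0237
```

```bash
python3 st.py
```

```text
t 17.57 push mm 159.2 lat -0.32 z 85.7 Fx -1.76 Fy -2.41 Fz 0.15 w 0.0237 rpy [ 1.7999e+02 -2.0000e-02  1.0560e+01]
```

Emit:
arm_command(plan=[0.5, 0, 0, 0, 0, 0, 0.5, 0, 0, 0, 0, 0, 0.5, 0, 0, 0, 0, 0, 0.5, 0, 0, 0, 0, 0, 0.5, 0, 0, 0, 0, 0, 0.5, 0, 0, 0, 0, 0, 0.5, 0, 0, 0, 0, 0, 0.5, 0, 0, 0, 0, 0])

```text
time: 18.23
tool_pos: [0.6166, -0.0122, 0.0856]
tcp_rot: [180.0, 0.0, 10.6]
contact_force: [-2.1, -4.4, 1.8]
gripper_width: 0.0241
```

```bash
python3 st.py
```

```text
t 18.23 push mm 162.93 lat -0.32 z 85.6 Fx -2.91 Fy -3.9 Fz 1.84 w 0.0241 rpy [1.7999e+02 1.0000e-02 1.0560e+01]
```

Emit:
arm_command(plan=[0.5, 0.1, 0, 0, 0, 0, 0.5, 0.1, 0, 0, 0, 0, 0.5, 0.1, 0, 0, 0, 0, 0.5, 0.1, 0, 0, 0, 0, 0.5, 0, 0, 0, 0, 0, 0.5, 0, 0, 0, 0, 0, 0.5, 0, 0, 0, 0, 0, 0.5, 0, 0, 0, 0, 0])

```text
time: 18.9
tool_pos: [0.6206, -0.0115, 0.0857]
tcp_rot: [-180.0, 0.0, 10.6]
contact_force: [-1.9, -0.8, 2.4]
gripper_width: 0.0242
```

```bash
python3 st.py
```

```text
t 18.9 push mm 166.99 lat -0.34 z 85.7 Fx -1.98 Fy -0.46 Fz 2.43 w 0.0242 rpy [-179.98    0.     10.57]
```

Emit:
arm_command(plan=[0.5, 0, 0, 0, 0, 0, 0.5, 0, 0, 0, 0, 0, 0.5, 0, 0, 0, 0, 0, 0.5, 0, 0, 0, 0, 0, 0.5, 0, 0, 0, 0, 0, 0.5, 0, 0, 0, 0, 0, 0.5, 0, 0, 0, 0, 0, 0.5, 0, 0, 0, 0, 0])

```text
time: 19.57
tool_pos: [0.6245, -0.0108, 0.0856]
tcp_rot: [-180.0, 0.0, 10.6]
contact_force: [-3.6, 0.4, 2.0]
gripper_width: 0.0236
```

```bash
python3 st.py
```

```text
t 19.57 push mm 170.99 lat -0.38 z 85.6 Fx -3.41 Fy 1.09 Fz 1.96 w 0.0236 rpy [-179.98    0.     10.57]
```

Emit:
arm_command(plan=[0.5, 0, 0, 0, 0, 0, 0.5, 0, 0, 0, 0, 0, 0.5, 0, 0, 0, 0, 0, 0.5, 0, 0, 0, 0, 0, 0.5, 0, 0, 0, 0, 0, 0.5, 0, 0, 0, 0, 0, 0.5, 0, 0, 0, 0, 0, 0.5, 0, 0, 0, 0, 0])

```text
time: 20.23
tool_pos: [0.6285, -0.0101, 0.0857]
tcp_rot: [-180.0, 0.0, 10.6]
contact_force: [-1.8, 1.8, 2.1]
gripper_width: 0.0242
```

```bash
python3 st.py
```

```text
t 20.23 push mm 175.0 lat -0.44 z 85.7 Fx -1.43 Fy 2.1 Fz 2.12 w 0.0242 rpy [-179.99    0.     10.57]
```

Emit:
arm_command(plan=[0.5, 0, 0, 0, 0, 0, 0.5, 0, 0, 0, 0, 0, 0.5, 0, 0, 0, 0, 0, 0.5, 0, 0, 0, 0, 0, 0.5, 0, 0, 0, 0, 0, 0.5, 0, 0, 0, 0, 0, 0.5, 0, 0, 0, 0, 0, 0.5, 0, 0, 0, 0, 0])

```text
time: 20.9
tool_pos: [0.6324, -0.0094, 0.0856]
tcp_rot: [-180.0, 0.0, 10.6]
contact_force: [-3.7, 2.7, 3.2]
gripper_width: 0.0234
```

```bash
python3 st.py
```

```text
t 20.9 push mm 178.98 lat -0.44 z 85.6 Fx -3.13 Fy 3.34 Fz 3.21 w 0.0234 rpy [-179.98    0.     10.57]
```

Emit:
arm_command(plan=[0.5, -0.1, 0, 0, 0, 0, 0.5, -0.1, 0, 0, 0, 0, 0.5, 0, 0, 0, 0, 0, 0.5, 0, 0, 0, 0, 0, 0.5, 0, 0, 0, 0, 0, 0.5, 0, 0, 0, 0, 0, 0.5, 0, 0, 0, 0, 0, 0.5, 0, 0, 0, 0, 0])

```text
time: 21.57
tool_pos: [0.6364, -0.0087, 0.0857]
tcp_rot: [180.0, -0.0, 10.6]
contact_force: [-2.1, 1.9, 3.3]
gripper_width: 0.0239
```

```bash
python3 st.py
```

```text
t 21.57 push mm 183.02 lat -0.43 z 85.7 Fx -1.72 Fy 2.24 Fz 3.31 w 0.0239 rpy [180.    -0.    10.56]
```

Emit:
arm_command(plan=[0.5, -0.1, 0, 0, 0, 0, 0.5, 0, 0, 0, 0, 0, 0.5, 0, 0, 0, 0, 0, 0.5, 0, 0, 0, 0, 0, 0.5, 0, 0, 0, 0, 0, 0.5, 0, 0, 0, 0, 0, 0.5, 0, 0, 0, 0, 0, 0.5, 0, 0, 0, 0, 0])

```text
time: 22.23
tool_pos: [0.6394, -0.0081, 0.0857]
tcp_rot: [180.0, 0.1, 10.6]
contact_force: [-6.9, -0.1, 5.2]
gripper_width: 0.0238
```

```bash
python3 st.py
```

```text
t 22.23 push mm 186.08 lat -0.43 z 85.7 Fx -6.75 Fy 1.21 Fz 5.22 w 0.0238 rpy [1.7999e+02 1.1000e-01 1.0570e+01]
```

The stop is felt: push force went from about 2.3 N to 6.7 N. A little further and hold, to seat firmly.

Emit:
arm_command(plan=[0.4, 0, 0, 0, 0, 0, 0.4, 0, 0, 0, 0, 0, 0.4, 0, 0, 0, 0, 0, 0.4, 0, 0, 0, 0, 0, 0.4, 0, 0, 0, 0, 0, 0, 0, 0, 0, 0, 0, 0, 0, 0, 0, 0, 0, 0, 0, 0, 0, 0, 0])

```text
time: 22.9
tool_pos: [0.6406, -0.0079, 0.0856]
tcp_rot: [-180.0, 0.2, 10.6]
contact_force: [-9.7, 0.0, 5.8]
gripper_width: 0.024
```

```bash
python3 st.py
```

```text
t 22.9 push mm 187.3 lat -0.44 z 85.6 Fx -9.56 Fy 1.82 Fz 5.77 w 0.024 rpy [-180.      0.19   10.57]
```

Emit:
arm_command(plan=[0.2, 0, 0, 0, 0, 0, 0, 0, 0, 0, 0, 0, 0, 0, 0, 0, 0, 0, 0, 0, 0, 0, 0, 0, 0, 0, 0, 0, 0, 0, 0, 0, 0, 0, 0, 0, 0, 0, 0, 0, 0, 0, 0, 0, 0, 0, 0, 0])

```text
time: 23.57
tool_pos: [0.6407, -0.0079, 0.0856]
tcp_rot: [-180.0, 0.2, 10.6]
contact_force: [-10.5, -0.2, 6.5]
gripper_width: 0.0237
```

```bash
python3 st.py
```

```text
t 23.57 push mm 187.38 lat -0.45 z 85.6 Fx -10.37 Fy 1.69 Fz 6.5 w 0.0237 rpy [-180.      0.2    10.57]
```

Seated at roughly 8 N on the stop. Drawing back.

Emit:
arm_command(plan=[-2, 0, 0, 0, 0, 0, -4, 0, 0, 0, 0, 0, -5, 0, 0, 0, 0, 0, -6, 0, 0, 0, 0, 0, -6, 0, 0, 0, 0, 0, -6, -0.1, 0, 0, 0, 0, -6, 0, 0, 0, 0, 0, -6, 0, 0, 0, 0, 0])

```text
time: 24.23
tool_pos: [0.6013, -0.0151, 0.0856]
tcp_rot: [180.0, 0.0, 10.6]
contact_force: [0.5, 1.9, -0.1]
gripper_width: 0.024
```

```bash
python3 st.py
```

```text
t 24.23 push mm 147.39 lat -0.35 z 85.6 Fx 0.84 Fy 1.76 Fz -0.08 w 0.024 rpy [1.7999e+02 1.0000e-02 1.0560e+01]
```

Emit:
arm_command(plan=[-7, 0, 0, 0, 0, 0, -7, 0, 0, 0, 0, 0, -7, -0.1, 0, 0, 0, 0, -7, 0, 0, 0, 0, 0, -7, 0, 0, 0, 0, 0, -7, 0, 0, 0, 0, 0, -7, 0, 0, 0, 0, 0, -7, 0, 0, 0, 0, 0])

```text
time: 24.9
tool_pos: [0.5463, -0.0253, 0.0857]
tcp_rot: [180.0, 0.0, 10.6]
contact_force: [1.2, -0.1, -2.3]
gripper_width: 0.0239
```

```bash
python3 st.py
```

```text
t 24.9 push mm 91.4 lat -0.19 z 85.7 Fx 1.12 Fy -0.29 Fz -2.29 w 0.0239 rpy [179.99   0.    10.56]
```

Emit:
arm_command(plan=[-7, -0.1, 0, 0, 0, 0, -7, 0, 0, 0, 0, 0, -7, 0, 0, 0, 0, 0, -7, 0, 0, 0, 0, 0, -7, 0, 0, 0, 0, 0, -7, 0, 0, 0, 0, 0, -7, 0, 0, 0, 0, 0, -7, 0, 0, 0, 0, 0])

```text
time: 25.57
tool_pos: [0.4913, -0.0354, 0.0857]
tcp_rot: [180.0, -0.0, 10.6]
contact_force: [2.7, -2.0, -1.6]
gripper_width: 0.0239
```

```bash
python3 st.py
```

```text
t 25.57 push mm 35.53 lat -0.04 z 85.7 Fx 2.33 Fy -2.44 Fz -1.63 w 0.0239 rpy [ 1.7999e+02 -1.0000e-02  1.0560e+01]
```

Emit:
arm_command(plan=[-6, 0.2, 0, 0, 0, 0, -6, 0, 0, 0, 0, 0, -6, 0, 0, 0, 0, 0, -5, 0, 0, 0, 0, 0, -4, 0, 0, 0, 0, 0, -3, 0, 0, 0, 0, 0, -2, 0, 0, 0, 0, 0, -1, 0, 0, 0, 0, 0])

```text
time: 26.23
tool_pos: [0.4592, -0.0413, 0.0857]
tcp_rot: [-180.0, 0.0, 10.6]
contact_force: [0.8, 1.2, -2.3]
gripper_width: 0.0241
```

Emit:
arm_command(plan=[-0.8, 0, 0, 0, 0, 0, -0.8, 0, 0, 0, 0, 0, -0.8, 0, 0, 0, 0, 0, -0.8, 0, 0, 0, 0, 0, -0.8, 0, 0, 0, 0, 0, -0.8, 0, 0, 0, 0, 0, -0.8, 0, 0, 0, 0, 0, -0.8, 0, 0, 0, 0, 0])

```text
time: 26.9
tool_pos: [0.4531, -0.0425, 0.0856]
tcp_rot: [-180.0, 0.0, 10.6]
contact_force: [0.3, 1.9, -0.5]
gripper_width: 0.0237
```

```bash
python3 st.py
```

```text
t 26.9 push mm -3.33 lat 0.02 z 85.6 Fx 0.61 Fy 1.78 Fz -0.49 w 0.0237 rpy [-179.99    0.     10.56]
```

Emit:
arm_command(plan=[-0.6, 0, 0, 0, 0, 0, -0.6, 0, 0, 0, 0, 0, -0.6, 0, 0, 0, 0, 0, -0.6, 0, 0, 0, 0, 0, -0.6, 0, 0, 0, 0, 0, -0.6, 0, 0, 0, 0, 0, -0.6, 0, 0, 0, 0, 0, 0, 0, 0, 0, 0, 0])

```text
time: 27.57
tool_pos: [0.4517, -0.0428, 0.0857]
tcp_rot: [-180.0, -0.3, 10.5]
contact_force: [11.6, 7.0, -9.4]
gripper_width: 0.0238
```

```bash
python3 st.py
```

```text
t 27.57 push mm -4.75 lat -0.04 z 85.7 Fx 12.67 Fy 4.72 Fz -9.4 w 0.0238 rpy [-179.99   -0.31   10.51]
```

End stop felt at about 12.7 N, where the grip no longer moves. Relaxing the arm's push, then releasing.

Emit:
arm_command(plan=[0.8, 0, 0, 0, 0, 0, 0.7, 0, 0, 0, 0, 0, 0.6, 0, 0, 0, 0, 0, 0, 0, 0, 0, 0, 0, 0, 0, 0, 0, 0, 0, 0, 0, 0, 0, 0, 0, 0, 0, 0, 0, 0, 0, 0, 0, 0, 0, 0, 0])

```text
time: 28.23
tool_pos: [0.4517, -0.0428, 0.0857]
tcp_rot: [-180.0, -0.1, 10.5]
contact_force: [2.9, 3.9, -3.6]
gripper_width: 0.0236
```

```bash
python3 st.py
```

```text
t 28.23 push mm -4.8 lat -0.0 z 85.7 Fx 3.55 Fy 3.28 Fz -3.6 w 0.0236 rpy [-1.7999e+02 -7.0000e-02  1.0550e+01]
```

Still on the stop, with a light 3.5 N rearward bias. Opening and lifting off.

Emit:
arm_command(plan=[0, 0, 0, 0, 0, 0, 0, 0, 0, 0, 0, 0, 0, 0, 0, 0, 0, 0, 0, 0, 0, 0, 0, 0, 0, 0, 0, 0, 0, 0, 0, 0, 0, 0, 0, 0, 0, 0, 0, 0, 0, 0, 0, 0, 0, 0, 0, 0], fingers=0)

```text
time: 28.9
tool_pos: [0.4511, -0.043, 0.0857]
tcp_rot: [180.0, 0.0, 10.6]
contact_force: [0.6, 0.4, 0.1]
gripper_width: 0.073
```

Emit:
arm_command(plan=[0, 0, 0, 0, 0, 0, 0, 0, 0, 0, 0, 0, 0, 0, -10, 0, 0, 0, 0, 0, -20, 0, 0, 0, 0, 0, -25, 0, 0, 0, 0, 0, -25, 0, 0, 0, 0, 0, -20, 0, 0, 0, 0, 0, -10, 0, 0, 0])

```text
time: 29.57
tool_pos: [0.4524, -0.0434, 0.1983]
tcp_rot: [179.9, -0.2, 10.6]
contact_force: [0.2, -0.2, -0.7]
gripper_width: 0.0929
```

Emit:
arm_command(plan=[5, 5, 0, 0, 0, 0, 10, 15, 0, 0, 0, 0, 12, 20, 0, 0, 0, 0, 12, 20, 0, 0, 0, 0, 12, 20, 0, 0, 0, 0, 10, 20, 0, 0, 0, 0, 5, 10, 0, 0, 0, 0, 0, 0, 0, 0, 0, 0])

```text
time: 30.23
tool_pos: [0.5369, -0.1408, 0.1937]
tcp_rot: [-180.0, 0.1, 10.5]
contact_force: [-0.4, 0.3, 0.7]
gripper_width: 0.0928
```

```bash
python3 st.py; python3 - <<'E'
from h import *
c=vision.calibration('wrist'); im=vision.snapshot('wrist'); cv2.imwrite('pics/w20.png',im); np.save('w20.npy',c,allow_pickle=True)
im=vision.snapshot('scene');cv2.imwrite('pics/s20.png',cv2.resize(im[130:310,150:370],(0,0),fx=3.3,fy=3.3,interpolation=cv2.INTER_CUBIC))
im=vision.snapshot('side');cv2.imwrite('pics/d20.png',cv2.resize(im[130:290,150:390],(0,0),fx=3.2,fy=3.2,interpolation=cv2.INTER_CUBIC))
E
```

```text
t 30.23 push mm 60.9 lat -112.0 z 193.7 Fx -0.32 Fy 0.41 Fz 0.67 w 0.0928 rpy [-1.7995e+02  1.0000e-01  1.0460e+01]
```

View pics/w20.png

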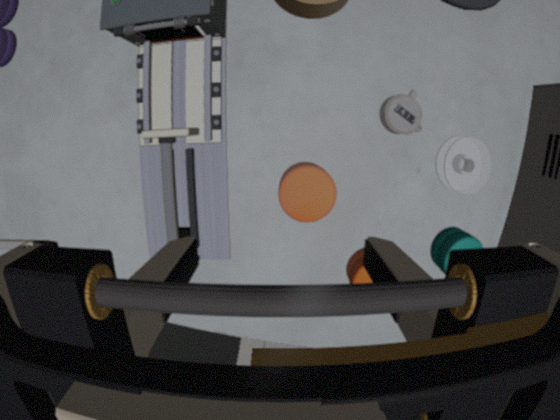

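View pics/s20.png

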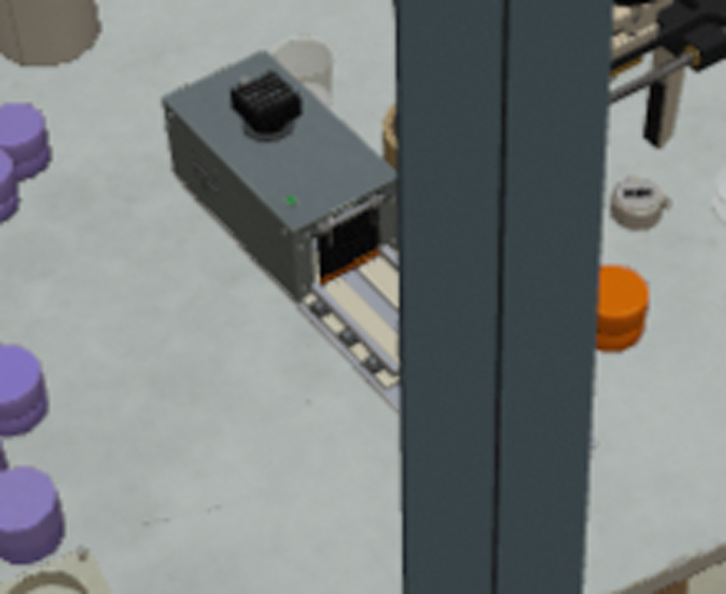

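View pics/d20.png

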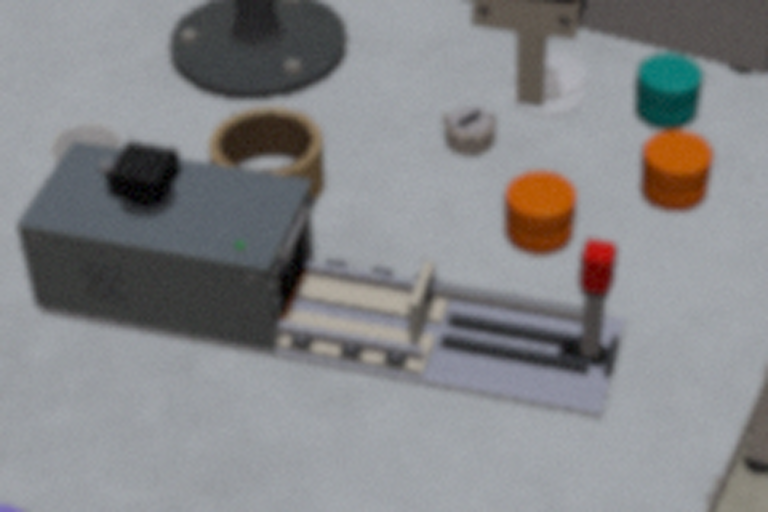

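The scene view shows the flap shut, black with its orange edge on the floor line at about (350,268) in the crop. The side view shows the bay empty and the ram post back at its end stop, with the other things where they were. Handing in.

```bash
python3 -c "
from bench import r,readout
print(readout.get_state()['contact_force'].round(1)); print(r.finish_job())"
```

```text
[-0.8  0.4 -0.4]
the job is handed in; nothing more can be done
None
```

The lilac jar is seated on the sprung stop inside the hood. The ram is drawn fully back and released, the flap is shut, and the job is handed in at about 30 s.

- **Loading:** I set the jar upright in the bay at about x = -47 mm, between the guides and clear of the plate and flap. The wrist camera confirmed this.
- **Seating:** While pushing, the force rose from about 2–3 N to a steady 10 N once the jar met the stop. That is roughly 7–8 N on the stop, which is over the 4 N needed and well under 15 N.
- **Drawing back:** I pulled the ram until it came up solid against its end stop at about 12.7 N. I eased off before opening the fingers.
- **Last pictures:** The flap is shut with its orange edge on the lane floor, the bay is empty, and the gripper is clear with no contact force. The look-alikes and the tally looked undisturbed. The nest and marker were mostly out of frame, but the arm never went near them.
- **What disagreed:** The camera put the ram's starting travel at about 8 mm, but the end stop was felt after about 5 mm. I trusted the felt contact. I could not see the seated jar itself; that rests on the force reading alone.

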